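Thread the flatted shaft through the worm wheel and lock it with the keeper

ROBOT

A 7-joint arm with a two-finger parallel gripper is mounted at the origin on a cart in front of the work surface, level with it; the furniture and walls round the work are solid. World frame = base frame: x ahead of the robot, y to its left, z up, the work surface at z = 0. Lengths are in m, angles in rad, forces in N, time in s.
With the tool pointing down it reaches from about 0.425 to 0.875 m from the base axis. Payload 4.7 kg.
Tool frame: the origin (TCP) lies midway between the tips of the shut fingers; the grasp point (between the pads) lies 19 mm behind it (manip.grip_depth is the z of the grasp point in the tool frame, in m); z points along the fingers, y is the line along which they close (so a half turn about z gives the same grasp; the last joint's range is limited). The gripper opens to 87 mm and grips with 3 to 60 N. Pads are 19 mm wide; open, the fingers measure 117 mm over their backs; the gripper's body (75 mm by 190 mm) begins 51 mm behind the grasp point.
Start: joints at [1.291, 0.321, -0.07, 1.45, 0.023, 1.371, -0.057], TCP at [0.188, -0.622, 0.223] pointing down, gripper open.
Joint ranges: [-2.86, 2.86], [-0.3, 2.09], [-1.38, 1.24], [0.06, 2.45], [-1.56, 4.7], [0.09, 2.05], [-2.69, 2.69]. Speed limits (rad/s): [2.57, 2.57, 3.14, 3.14, 3.14, 3.14, 3.14].

INTERFACE

Orientations are given as a unit quaternion [x, y, z, w].
In Python, from station import manip, inverse_kinematics, read_camera gives the robot as it stands. Calls block until the motion is done:
- manip.move_ptp(position, orientation): joint-space move of the TCP to a pose.
- manip.move_linear(position, ori=None, vel=0.15, until_force=None): straight line of the TCP; ori=None keeps the orientation; vel is the mean speed in m/s. With until_force (N) it stops when the force on the tool has changed by that much, and returns True; else False.
- manip.move_j(angles): joint-space move.
- manip.move_gripper(opening, grasp_force=None): finger opening in m; grasp_force is the grip in N (None keeps the last); returns when the fingers have stopped.
- manip.pause(seconds).
- inverse_kinematics(position, orientation): joint angles nearest the present ones, or None.
- manip.get_obs(): the state.
- read_camera(name): name is "scene" or "top" or "wrist"; returns a dict with "color" (480x640x3 uint8, blue, green, red), "camera_matrix" (3x3 intrinsics, pixels), "pose" (4x4, takes a point from camera to world coordinates). Camera axes: x right, y down, z forward; pixel columns grow to the right and rows downward; lengths in m; the calibration is good to about 2 mm. A picture is of the moment at which its call begins. There is no depth.
A pose or a line that the arm cannot do raises manip.Unreachable and nothing moves.
- manip.hand_in(): hands the job in; it is judged then, once.
The state is a dict: "t": time; "joint_positions": joint angles; "joint_velocities": joint speeds; "tau": joint torques, N m; "tool_pos": TCP position; "tcp_rot": TCP orientation; "contact_force": force on the tool from outside, world axes, zero at the start; "ft_torque": the same for the moment, N m; "width": finger opening in m; "grasp_force": force on a finger pad.
Only numpy, scipy, OpenCV 4.12 (cv2) and the standard library are available. Lean on these libraries where they do the work, as an engineer would, in place of code of your own. Each camera call takes 0.05 s, during which the arm holds its last target. There are 200 camera calls.

TASK

Put the shaft that fits, the one with the single flat along it, back into the gear unit: swing the keeper plate clear of the bore if it is in the way, turn the shaft until its flat matches the flat in the worm wheel's bore and thread it through until its collar sits fully home on the wheel's hub. Then swing the keeper fully shut so that its notch closes round the shaft's neck. Leave the square shaft in its stand.

Things in the scene. Friction and masses are not known exactly. Their poses are not given: they have to be found in the camera images.
- gear_unit: Grey gear housing fixed to the worktop, cover off, top 40 mm high; footprint 135 x 140 mm: 59 mm before and 76 mm behind the bore, 58 mm to its right, 82 mm to its left. Origin: on the bore's axis, at worktop level; z up, -x its front. Below the wheel the bore goes on as a round 25 mm hole down to z = 8 mm. Behind the wheel lies a worm, up to 67 mm high; it locks the wheel.
- worm_wheel: Yellow-metal toothed wheel, 67 mm across, flat on the housing, centred on the bore; it cannot be turned by hand, its angle varies between starts. Origin: on its axis, 42 mm above the worktop, at the hub's underside. Its D-shaped bore, 22 mm in diameter, has one flat 7.5 mm from the axis, on the wheel's own -x side.
- wheel_bore (a point): Mouth of the worm wheel's bore: on the wheel's axis, at the top face of its hub (40 mm across), 26 mm above the wheel's origin and 68 mm above the worktop. Axes as the wheel's.
- d_shaft: Plain steel shaft, 118 mm long, about 0.4 kg, standing tip down in the stand. Origin: centre of its lower tip; z up the shaft. From the tip: D-shaped shank 20 mm in diameter, 58 mm long (first 6 mm tapered), one flat 6.5 mm from the axis on its own -x side; then collar, neck and head. It fits the bore with 1 mm to spare all round, at one angle only; home, its tip is 10 mm above the worktop.
- d_shaft_head (a point): Middle of the flatted shaft's head, 98 mm above its origin: the place to grasp it. The head is D-shaped like the shank, 28 mm in diameter, from 78 to 118 mm above the origin, its flat 9.5 mm from the axis on the same -x side (23.5 mm over the flat).
- d_shaft_seat (a point): Centre of the underside of the flatted shaft's collar, 58 mm above the shaft's origin. The round collar is 38 mm across and 8 mm thick; the round neck above it is 20 mm across and 12 mm long. Fully home, the collar rests on the top face of the wheel's hub.
- sq_shaft: Like the flatted shaft in length, collar and neck, but with a square shank (17.6 mm) and a square head (24 mm). It does not fit this wheel and stays in the stand. Origin: centre of its lower tip.
- shaft_stand: Light wooden block 66 x 150 mm on a board of 90 x 170 mm, top at 68 mm, fixed to the worktop, with two round 27 mm holes 40 mm to either side (own y) of its middle. A shaft stands in each, hanging by its collar on the block's top, tip 10 mm above the worktop; which one is where varies. Origin: middle of the underside.
- keeper (a joint): Angle (rad) of the steel keeper plate, 6 mm thick, underside 78 mm above the worktop, about its upright pivot: 0 = fully shut at its stop, its 25 mm notch round the bore's axis; grows as the plate swings towards the unit's front (clockwise from above), up to 1.75. From 0.95 on it is clear of the bore and the collar. It starts anywhere, stays where it is left and takes some 2 N at the knob.
- keeper_knob (a point): Middle of the upright round black knob on the keeper (21 mm across, from 89 to 120 mm above the worktop), 108 mm above the worktop, 66 mm from the pivot. Shut, it stands 41 mm in front of the bore's axis (the unit's own -x). It can be pinched from above or pushed.
- keeper_pivot (a point): The keeper's pivot, 52 mm from the bore's axis on the unit's own +y side, at the height of the plate's underside (78 mm).
There are look-alikes about, which are no part of the job. What is shaped like the d_shaft but yellow is not meant.

How it is judged:
By the outcome, as a careful person would: the job done as asked, in the order asked, and still so for the second after the job is handed in, with the robot touching nothing.
It also fails if it takes over 67 s, if anything falls off the work surface, if the arm or the gripper's body presses on something with over 40 N, if the wrist force passes 120 N, or if a joint passes its speed limit or range.

## Working session

There is one attempt and no reset: what is moved stays moved. The work goes in short steps, each a Python script; the robot and the scene stay as the last script left them, time stands still between calls to the robot, and variables do not carry over. Pictures are saved under pics/ and viewed, at most 10 in all, crops included, and the job is handed in when it is done.

```bash
ls; mkdir -p pics
python3 - <<'E'
from station import manip, read_camera
import cv2, numpy as np
for n in ("scene","top"):
    r=read_camera(n); cv2.imwrite(f"pics/{n}0.png",r["color"]); np.savez(f"{n}0.npz",K=r["camera_matrix"],T=r["pose"]); print(n,r["camera_matrix"].round(1).tolist(),r["pose"].round(3).tolist())
o=manip.get_obs(); print(o["t"],o["tool_pos"],o["tcp_rot"],manip.grip_depth)
E
```

```text
pics
scene [[470.2, 0.0, 321.5], [0.0, 470.2, 241.3], [0.0, 0.0, 1.0]] [[-0.889, -0.187, 0.419, 0.112], [-0.459, 0.33, -0.825, 0.59], [0.016, -0.925, -0.379, 0.45], [0.0, 0.0, 0.0, 1.0]]
top [[591.7, 0.0, 319.6], [0.0, 591.7, 240.4], [0.0, 0.0, 1.0]] [[-0.007, -0.995, 0.104, 0.398], [-1.0, 0.005, -0.017, -0.173], [0.016, -0.105, -0.994, 1.304], [0.0, 0.0, 0.0, 1.0]]
0.1 [ 0.18806221 -0.62170104  0.22157123] [ 9.89228949e-01  1.46374030e-01 -1.59317191e-04 -8.39095616e-04] -0.0187
```

View pics/scene0.png

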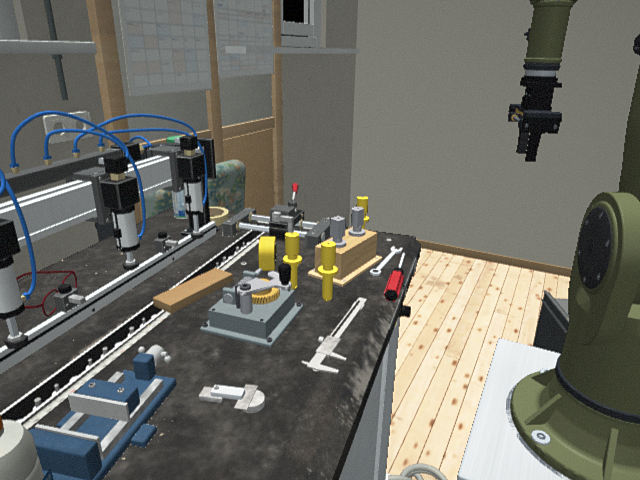

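View pics/top0.png

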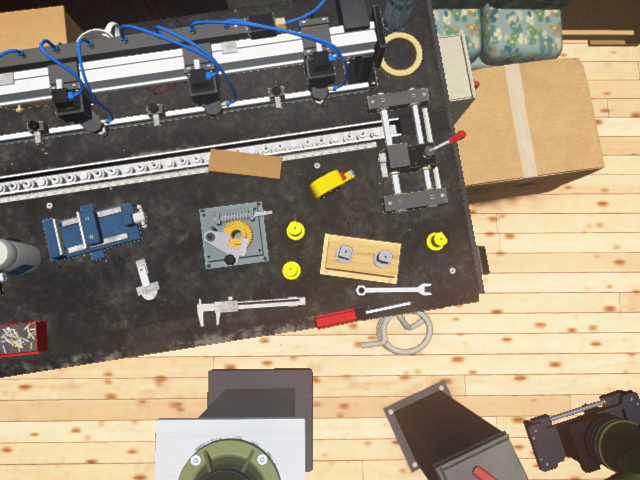

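The top view shows the gear unit at about (235,237) with the keeper knob at (230,260). The stand is at (361,258) with two grey shafts at (344,253) and (384,258). Yellow decoys stand at (295,230), (291,270) and (437,241). I'll check this in an enlarged crop.

Run:
```python
import cv2, numpy as np
a=cv2.imread("pics/top0.png"); s=cv2.imread("pics/scene0.png")
b=cv2.resize(a[195:285,195:275],None,fx=5,fy=5,interpolation=cv2.INTER_CUBIC)
c=cv2.resize(a[225:285,315:395],None,fx=5,fy=5,interpolation=cv2.INTER_CUBIC)
d=np.zeros((450,400,3),np.uint8); d[:300]=c
cv2.imwrite("pics/crop1.png",np.hstack([b,d]))
```

```text
(no output)
```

View pics/crop1.png

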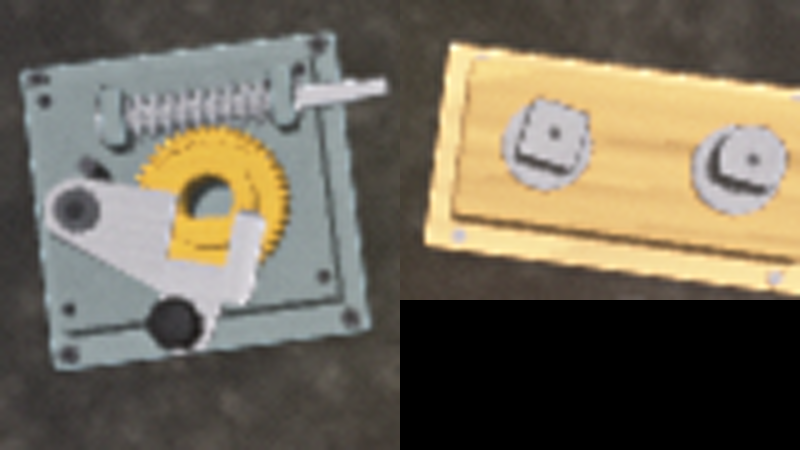

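Two grey shafts stand in the stand: the left one at (344,252) has a square head, and the right one at (383,258) has a D head with one flat, so the right one is meant. The bore's flat and the keeper, about 0.5 rad open, show at the unit. Next I'll get rough positions, then take wrist views.

```bash
cat > h.py <<'E'
import cv2, numpy as np
from scipy.spatial.transform import Rotation as R
def load(n): d=np.load(n+".npz"); return d["K"],d["T"]
def ray(n,px):
    K,T=load(n); v=T[:3,:3]@np.linalg.solve(K,[px[0],px[1],1]); return T[:3,3],v/np.linalg.norm(v)
def atz(n,px,z): c,v=ray(n,px); return c+v*(z-c[2])/v[2]
def tri(*obs):
    A=np.zeros((3,3));b=np.zeros(3);rs=[ray(*o) for o in obs]
    for c,v in rs: P=np.eye(3)-np.outer(v,v);A+=P;b+=P@c
    p=np.linalg.solve(A,b); return p,[round(1e3*float(np.linalg.norm(np.cross(p-c,v))),1) for c,v in rs]
def proj(n,p):
    K,T=load(n); q=K@(T[:3,:3].T@(np.asarray(p)-T[:3,3])); return q[:2]/q[2]
def down(yaw):  # tool z down, tool y axis at world angle yaw (closing line)
    y=np.array([np.cos(yaw),np.sin(yaw),0]);z=np.array([0,0,-1.]);return R.from_matrix(np.c_[np.cross(y,z),y,z]).as_quat()
def snap(cam,name):
    from station import read_camera
    r=read_camera(cam); cv2.imwrite(f"pics/{name}.png",r["color"]); np.savez(name+".npz",K=r["camera_matrix"],T=r["pose"]); return r
E
python3 - <<'E'
from h import *
from station import manip, inverse_kinematics
for k,px,z in [("D",(383,257),.128),("sq",(345.7,252),.128),("bore",(236.5,234),.068),("pivot",(210.6,237),.085),("knob",(230,259),.12)]: print(k,atz("top0",px,z).round(3))
T=R.from_quat(manip.get_obs()["tcp_rot"]).as_matrix(); print(T.round(3).tolist())
print(snap("wrist","w0")["pose"].round(3).tolist(), manip.get_obs()["tool_pos"], load("w0")[0].tolist())
for yaw in (0,np.pi/2,-np.pi/2,np.pi):
  for p in ((.47,-.28,.33),(.5,0,.33)):
    q=inverse_kinematics(np.array(p),down(yaw)); print(yaw,p,None if q is None else np.round(q,2))
E
```

```text
D [ 0.487 -0.32   0.128]
sq [ 0.498 -0.245  0.128]
bore [ 0.542 -0.02   0.068]
pivot [0.534 0.031 0.085]
knob [ 0.486 -0.014  0.12 ]
[[0.957, 0.29, -0.001], [0.29, -0.957, 0.002], [-0.0, -0.002, -1.0]]
[[0.29, -0.927, -0.237, 0.253], [-0.957, -0.282, -0.07, -0.603], [-0.002, 0.247, -0.969, 0.385], [0.0, 0.0, 0.0, 1.0]] [ 0.18808007 -0.62173805  0.22168599] [[379.0837195895309, 0.0, 321.14030364793905], [0.0, 379.0837195895309, 242.15989350039166], [0.0, 0.0, 1.0]]
0 (0.47, -0.28, 0.33) [ 0.97  0.1  -0.52  1.52  0.05  1.54  0.45]
0 (0.5, 0, 0.33) [ 0.59 -0.01 -0.63  1.62 -0.01  1.53 -0.04]
1.5707963267948966 (0.47, -0.28, 0.33) [ 1.02  0.1  -0.58  1.51  0.06  1.54  2.02]
1.5707963267948966 (0.5, 0, 0.33) [ 0.81 -0.   -0.85  1.61 -0.    1.53  1.53]
-1.5707963267948966 (0.47, -0.28, 0.33) [ 0.81  0.09 -0.35  1.52  0.03  1.54 -1.11]
-1.5707963267948966 (0.5, 0, 0.33) [ 0.84 -0.   -0.88  1.61 -0.    1.53 -1.61]
3.141592653589793 (0.47, -0.28, 0.33) [ 0.74  0.08 -0.27  1.52  0.02  1.54 -2.67]
3.141592653589793 (0.5, 0, 0.33) None
```

Run:
```python
from h import *
from station import manip
q=down(-np.pi/2)
manip.move_ptp(np.array([.487,-.345,.22]),q); snap("wrist","wd1"); print(manip.get_obs()["t"])
manip.move_ptp(np.array([.487,-.265,.22]),q); snap("wrist","wd2"); print(manip.get_obs()["t"])
manip.move_ptp(np.array([.51,-.04,.24]),q); snap("wrist","wg1"); print(manip.get_obs()["t"])
manip.move_ptp(np.array([.51,.03,.24]),q); snap("wrist","wg2"); print(manip.get_obs()["t"])
for n,p in (("wd1",(.487,-.32,.128)),("wd2",(.487,-.32,.128)),("wg1",(.542,-.02,.068)),("wg2",(.542,-.02,.068))): 
    print(n,proj(n,p).round())
ims=[]
for n,p in (("wd1",(.487,-.32,.128)),("wd2",(.487,-.32,.128))):
    u,v=proj(n,p).astype(int); u=min(max(u,66),573); v=min(max(v,100),379); im=cv2.imread(f"pics/{n}.png")[v-100:v+100,u-66:u+67]; print(n,"origin",u-66,v-100); ims.append(cv2.resize(im,None,fx=3,fy=3,interpolation=cv2.INTER_CUBIC))
cv2.imwrite("pics/cd.png",np.hstack(ims))
ims=[]
for n in ("wg1","wg2"): ims.append(cv2.imread(f"pics/{n}.png"))
cv2.imwrite("pics/cg.png",cv2.resize(np.hstack(ims),None,fx=.625,fy=.625))
```

```text
1.7083
2.175
3.1333
3.5667
wd1 [282. 245.]
wd2 [400. 246.]
wg1 [295. 188.]
wg2 [377. 188.]
wd1 origin 216 144
wd2 origin 333 146
```

View pics/cd.png

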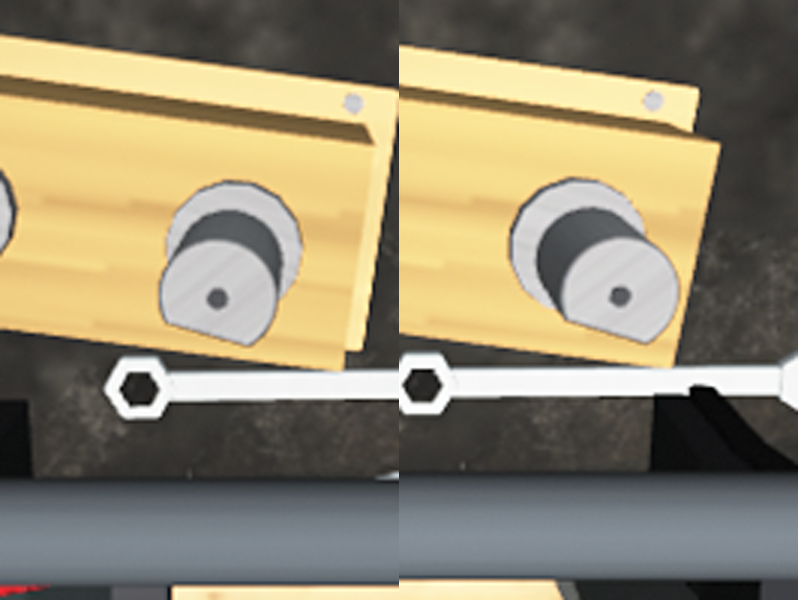

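View pics/cg.png

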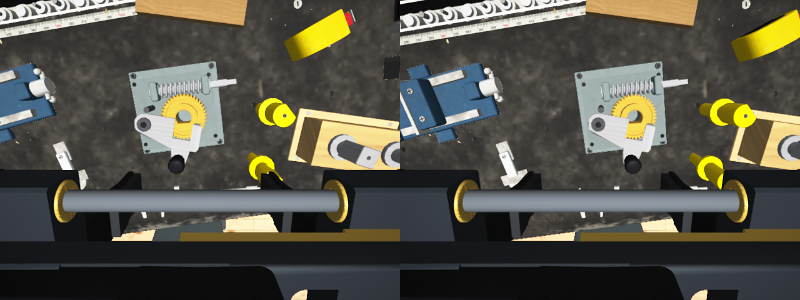

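The head's centre mark is at wd1 (288.3,243.3) and wd2 (406.7,244.7). Its flat faces the robot, with a slight tilt. I'll enlarge the gear unit next.

Run:
```python
from h import *
o1=np.array([216,144]);o2=np.array([333,146])
p,e=tri(("wd1",(288.3,243.3)),("wd2",(406.7,244.7))); print("head top",p.round(4),e, "top cam", atz("top0",(383,257),.128).round(3))
for n,a,b,o in (("wd1",(165,322),(249,345),o1),("wd2",(568-399,320),(646-399,343),o2)):
    A,B=[atz(n,np.array(x)/3+o,p[2]) for x in (a,b)]; d=B-A; m=(A+B)/2-p
    print("len",np.linalg.norm(d).round(4),"flat normal yaw",np.arctan2(-d[0]*-1*-1,d[1])if 0 else np.arctan2(d[0],-d[1]), "mid dir",np.arctan2(m[1],m[0]),np.linalg.norm(m).round(4))
c=[cv2.resize(cv2.imread(f"pics/{n}.png")[100:290,x:x+133],None,fx=3,fy=3,interpolation=cv2.INTER_CUBIC) for n,x in (("wg1",212),("wg2",285))]
cv2.imwrite("pics/cg2.png",np.hstack(c))
```

```text
head top [ 0.4885 -0.3243  0.1293] [0.0, 0.0] top cam [ 0.487 -0.32   0.128]
len 0.0202 flat normal yaw -0.2811438022030559 mid dir 2.859055926735238 0.0089
len 0.0193 flat normal yaw -0.2919444745281547 mid dir 2.8542936317414576 0.0089
```

View pics/cg2.png

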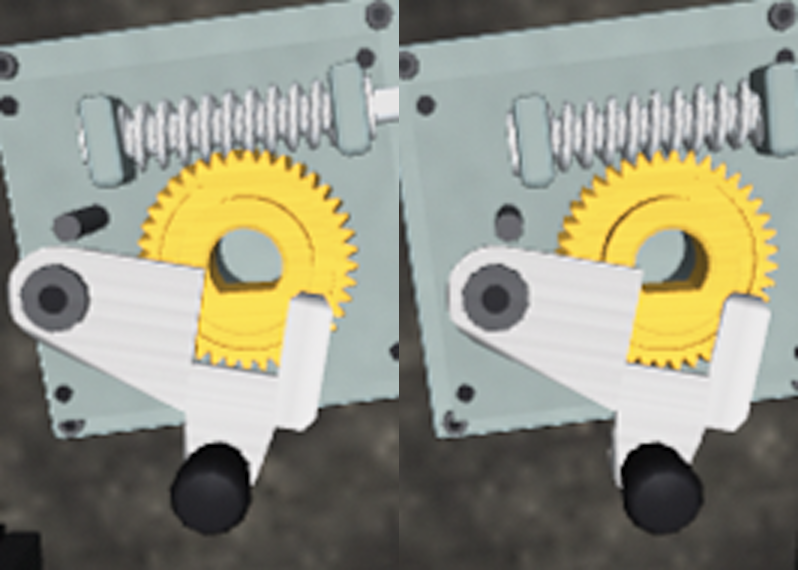

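Pixels in the 3x crop, left then right: pivot cap (54,298) and (495,298), knob top (208,496) and (663,495), bore circle about (248,262) and (673,262). The flat edge is near y≈292. I'll triangulate these.

Run:
```python
from h import *
from station import manip, inverse_kinematics
f=lambda x,y:(x/3+212,y/3+100); g=lambda x,y:((x-399)/3+285,y/3+100)
P={}
for k,a,b in (("pivot",(54,298),(495,298)),("knob",(208,496),(663,495)),("bore",(248,262),(673,262)),("fl",(220,293),(641,293)),("fr",(277,292),(700,289)),("screwR",(378,13),(782,15)),("screwL",(4,65),(407,64))):
    P[k],e=tri(("wg1",f(*a)),("wg2",g(*b))); print(k,P[k].round(4),e)
b,pv,kn=[P[k][:2] for k in ("bore","pivot","knob")]
d=pv-b; print("unit +y dir",np.arctan2(d[1],d[0]),"yaw",np.arctan2(d[1],d[0])-np.pi/2,"dist",np.hypot(*d))
k=kn-pv; print("knob r",np.hypot(*k),"ang",np.arctan2(k[1],k[0]))
for n,l in (("wg1",f(220,293)),("wg1",f(277,292)),("wg2",g(641,293)),("wg2",g(700,289)),("wg1",f(248,262)),("wg2",g(673,262))): print(atz(n,l,.068).round(4))
```

```text
pivot [0.5347 0.0326 0.0882] [0.0, 0.0]
knob [ 0.4868 -0.0118  0.1179] [0.2, 0.2]
bore [ 0.5422 -0.0198  0.065 ] [0.1, 0.1]
fl [ 0.5325 -0.011   0.0618] [0.0, 0.0]
fr [ 0.5336 -0.0283  0.0645] [0.5, 0.5]
screwR [ 0.6166 -0.06    0.0122] [0.2, 0.2]
screwL [0.6009 0.0619 0.0144] [0.1, 0.1]
unit +y dir 1.7112888382521465 yaw 0.14049251145724995 dist 0.05295072971352391
knob r 0.06534154719704746 ang -2.395367141208046
[ 0.5333 -0.0116  0.068 ]
[ 0.5336 -0.0284  0.068 ]
[ 0.5334 -0.0103  0.068 ]
[ 0.5346 -0.0276  0.068 ]
[ 0.5424 -0.02    0.068 ]
[ 0.5425 -0.0194  0.068 ]
```

The geometry is consistent: pivot to bore 53 mm (52 expected), knob radius 65 mm (66), heights as given. The keeper is about 0.29 rad open and covers the bore, so I'll pinch the knob and swing it open to 1.4, then view the bore from closer in.

```bash
cat >> h.py <<'E'
pv=np.array([.5347,.0326]); UY=.135; SH=-2.241+UY
def knob(a,z): # tool pose for keeper angle a
    t=SH-a; p=pv+.066*np.array([np.cos(t),np.sin(t)]); return np.array([*p,z]),down(t+np.pi)
E
python3 - <<'E'
from h import *
from station import manip
manip.move_gripper(.045,15)
p,q=knob(.29,.16); manip.move_ptp(p,q); p[2]=.096
print(manip.move_linear(p,q,vel=.08,until_force=15)); manip.move_gripper(0,15); o=manip.get_obs(); print(o["width"],o["contact_force"])
for a in np.arange(.4,1.41,.1):
    manip.move_linear(*knob(a,.096),vel=.06)
    f=manip.get_obs()["contact_force"]
    if np.hypot(*f[:2])>25: print("F",a,f)
print(manip.get_obs()["contact_force"],manip.get_obs()["width"])
manip.move_gripper(.045); p,q=knob(1.4,.17); manip.move_linear(p,q)
for n,y in (("wb1",-.045),("wb2",.0)):
    manip.move_ptp(np.array([.495,y,.17]),down(-np.pi/2)); snap("wrist",n)
ims=[]
for n in ("wb1","wb2"):
    u,v=proj(n,(.542,-.02,.068)).astype(int); print(n,u-66,v-60)
    ims.append(cv2.resize(cv2.imread(f"pics/{n}.png")[v-60:v+90,u-66:u+67],None,fx=3,fy=3,interpolation=cv2.INTER_CUBIC))
cv2.imwrite("pics/cb.png",np.hstack(ims)); print(manip.get_obs()["t"])
E
```

```text
False
0.020330484326767487 [-0.95963408  0.21756659  2.43578181]
[-4.24464541  1.25352819  6.84594458] 0.0203762977912923
wb1 219 115
wb2 287 116
13.6917
```

View pics/cb.png

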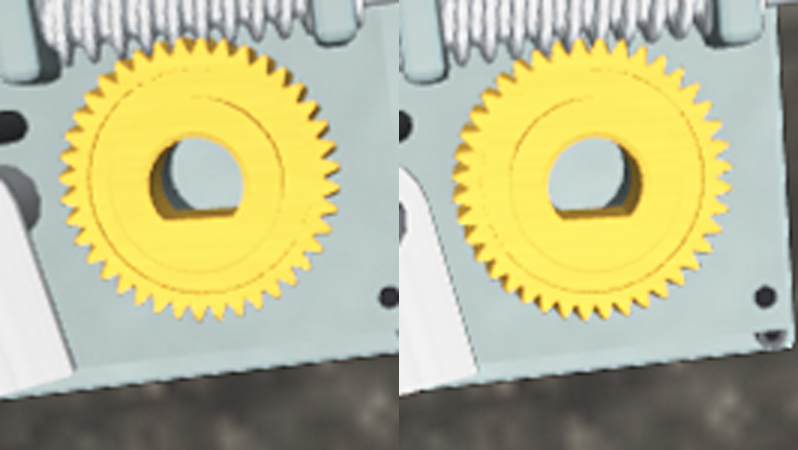

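The keeper is clear of the bore. The bore centre is near crop (197,180) and (595,179), and the flat's edge runs near-horizontally at y≈219. I'll fit the bore outline in code.

Run:
```python
from h import *
from scipy.optimize import least_squares
C={}
for n in ("wb1","wb2"):
    im=cv2.imread(f"pics/{n}.png"); hsv=cv2.cvtColor(im,cv2.COLOR_BGR2HSV)
    u,v=proj(n,(.542,-.02,.068))
    sub=hsv[int(v)-30:int(v)+30,int(u)-30:int(u)+30]
    up=cv2.resize(sub,None,fx=4,fy=4,interpolation=cv2.INTER_LINEAR)
    m=((up[...,2]<215)|(up[...,1]<100)).astype(np.uint8)
    cs,_=cv2.findContours(m,cv2.RETR_EXTERNAL,cv2.CHAIN_APPROX_NONE); c=max(cs,key=cv2.contourArea)[:,0]
    px=(c+.5)/4-.5+[int(u)-30,int(v)-30]
    P=np.array([atz(n,p,.068)[:2] for p in px])
    def res(s):
        d=P-s[:2]; r=np.hypot(*d.T)-s[4]; nn=np.array([np.cos(s[2]),np.sin(s[2])]); l=s[3]-d@nn
        return np.where(d@nn>s[3]-.0008, -l, np.where(np.abs(r)<np.abs(l),r,l))
    s=least_squares(res,[.5415,-.02,np.pi,.0075,.011],loss="soft_l1",f_scale=.0003).x
    print(n,s.round(4),"rms mm",np.sqrt(np.mean(res(s)**2))*1e3,len(P)); C[n]=s
    K,T=load(n); C[n]=proj(n,(*s[:2],.068))
print(tri(("wb1",C["wb1"]),("wb2",C["wb2"])))
# head fit on D shaft
for n,zt in (("wd1",.1285),("wd2",.1285)):
    im=cv2.imread(f"pics/{n}.png"); u,v=proj(n,(.4885,-.3243,zt)).astype(int)
    g=cv2.resize(im[v-30:v+30,u-30:u+30],None,fx=4,fy=4,interpolation=cv2.INTER_LINEAR)
    h=cv2.cvtColor(g,cv2.COLOR_BGR2HSV); m=((h[...,1]<45)&(h[...,2]>150)).astype(np.uint8)
    m=cv2.morphologyEx(m,cv2.MORPH_OPEN,np.ones((9,9)))
    cs,_=cv2.findContours(m,cv2.RETR_EXTERNAL,cv2.CHAIN_APPROX_NONE); print([int(cv2.contourArea(c)) for c in cs], end=" ")
```

```text
wb1 [ 0.5416 -0.0188  3.203   0.0073  0.0109] rms mm 0.11627917138873181 367
wb2 [ 0.5416 -0.0186  3.1433  0.0073  0.0109] rms mm 0.18401821037166094 361
(array([ 0.54152939, -0.0186917 ,  0.06706739]), [0.0, 0.0])
[4821, 16187, 3130, 1519] [4991, 16148, 869, 2986]
```

The bore fit is good: r 10.9 mm, flat at 7.3 mm, height 67 mm. One view with the wrist turned half round will cancel the wrist camera's calibration bias.

```bash
cat >> h.py <<'E'
from scipy.optimize import least_squares
def borefit(n):
    im=cv2.imread(f"pics/{n}.png"); hsv=cv2.cvtColor(im,cv2.COLOR_BGR2HSV)
    u,v=proj(n,(.542,-.02,.068)).astype(int)
    up=cv2.resize(hsv[v-30:v+30,u-30:u+30],None,fx=4,fy=4,interpolation=cv2.INTER_LINEAR)
    m=((up[...,2]<215)|(up[...,1]<100)).astype(np.uint8)
    cs,_=cv2.findContours(m,cv2.RETR_EXTERNAL,cv2.CHAIN_APPROX_NONE); c=max(cs,key=cv2.contourArea)[:,0]
    P=np.array([atz(n,p,.068)[:2] for p in (c+.5)/4-.5+[u-30,v-30]])
    def res(s):
        d=P-s[:2]; r=np.hypot(*d.T)-s[4]; l=s[3]-d@[np.cos(s[2]),np.sin(s[2])]
        return np.where(-l>-.0008, l, np.where(np.abs(r)<np.abs(l),r,l))
    s=least_squares(res,[.5415,-.02,np.pi,.0075,.011],loss="soft_l1",f_scale=.0003).x
    return s.round(4),np.sqrt(np.mean(res(s)**2))*1e3
E
python3 - <<'E'
from h import *
from station import manip
for n in ("wb1","wb2"): print(borefit(n))
for n,y in (("wb3",-.04),("wb4",.0)):
    manip.move_ptp(np.array([.585,y,.18]),down(np.pi/2)); snap("wrist",n); print(proj(n,(.542,-.02,.068)),borefit(n))
print(manip.get_obs()["t"])
E
```

```text
(array([ 0.5416, -0.0188,  3.203 ,  0.0073,  0.0109]), np.float64(0.11627917138873181))
(array([ 0.5416, -0.0186,  3.1433,  0.0073,  0.0109]), np.float64(0.18401862011336248))
[349.46514376 179.2467277 ] (array([ 0.5414, -0.0187,  3.199 ,  0.0075,  0.0109]), np.float64(0.11193608808938625))
[289.63794953 179.20133323] (array([ 0.5414, -0.0186,  3.2082,  0.0074,  0.011 ]), np.float64(0.12422017625509464))
16.55
```

The bias is negligible. The bore is at (0.5415,-0.0187) with its flat direction ≈3.195, and the shaft's flat direction is 2.855. I'll grasp with the pads square to the flat, lift and insert.

Run:
```python
from h import *
from station import manip
ya=-.287; d=lambda a:np.array([np.cos(a),np.sin(a),0])
g=np.array([.4885,-.3243,.0893])+.00225*d(ya)
manip.move_gripper(.06)
manip.move_ptp(np.array([.50,-.16,.26]),down(0)) 
manip.move_ptp(g+[0,0,.08],down(ya))
print(manip.move_linear(g,down(ya),vel=.1,until_force=15)); manip.move_gripper(0,40); o=manip.get_obs(); print("width",o["width"],o["contact_force"])
manip.move_linear(g+[0,0,.155],vel=.12); o=manip.get_obs(); print("width",o["width"],o["contact_force"],o["t"])
yb=.0534; b=np.array([.5415,-.0187,0])+.00225*d(yb)
manip.move_ptp(b+[0,0,.245],down(yb))
manip.move_linear(b+[0,0,.160],vel=.1)   # tip ~ .081
r=manip.move_linear(b+[0,0,.135],vel=.03,until_force=8); o=manip.get_obs(); print(r,o["tool_pos"],o["contact_force"],o["ft_torque"],o["t"])
snap("wrist","wi1"); snap("scene","s1")
```

```text
False
width 0.022321610517566367 [-2.06153219  0.57597724  2.27033136]
width 0.02220299507305551 [ 0.62099602 -0.71288446 -4.55375614] 22.0167
False [ 0.54387188 -0.01852897  0.13518121] [-0.22547235  0.49215816 -4.21287222] [ 0.02019932 -0.09714659  0.04078805] 25.1833
```

The tip is 12 mm inside the bore with no contact force, so the angle matches. I'll continue until it's home.

Run:
```python
from h import *
from station import manip
p=np.array(manip.get_obs()["tool_pos"]); p[:2]=[.5415+.00225*np.cos(.0534),-.0187+.00225*np.sin(.0534)]
p[2]=.084
r=manip.move_linear(p,vel=.03,until_force=12); o=manip.get_obs(); print(r,o["tool_pos"],o["contact_force"],o["ft_torque"],o["t"])
snap("wrist","wi2"); snap("scene","s1")
a=cv2.imread("pics/s1.png")[210:340,195:345]; b=cv2.imread("pics/wi2.png")
cv2.imwrite("pics/ins.png",np.hstack([cv2.resize(a,(450,390),interpolation=cv2.INTER_CUBIC),cv2.resize(b[:,130:510],(308,390))]))
```

```text
True [ 0.54363827 -0.01861205  0.08924627] [-0.84470022 -0.24658629  3.5044327 ] [-0.04044214  0.05909162  0.03603307] 26.6583
```

View pics/ins.png

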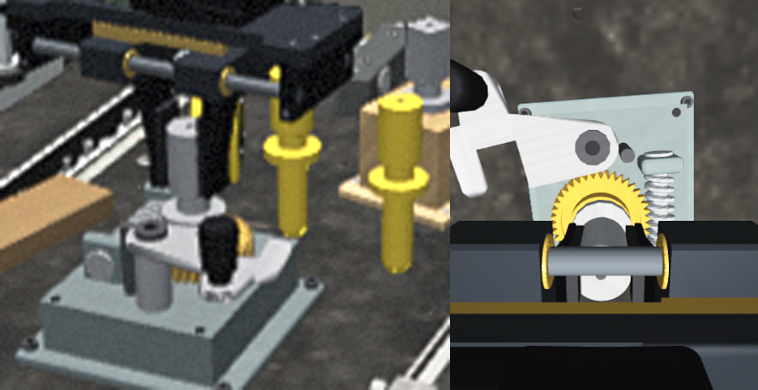

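Contact came at TCP z 0.0892 m, exactly the home height, and the collar sits on the hub. I'll release, then pinch the knob and swing the keeper shut against its stop.

Run:
```python
from h import *
from station import manip
manip.move_gripper(.05); p=np.array(manip.get_obs()["tool_pos"]); manip.move_linear(p+[0,0,.085],vel=.12)
manip.move_gripper(.045)
p,q=knob(1.4,.17); manip.move_ptp(p,q); p[2]=.096
print(manip.move_linear(p,q,vel=.08,until_force=15)); manip.move_gripper(0,20); print(manip.get_obs()["width"])
for a in np.arange(1.3,.05,-.1):
    r=manip.move_linear(*knob(a,.096),vel=.06,until_force=20)
    if r: print("stop",a,manip.get_obs()["contact_force"]); break
for a in (.07,.04,.02,0,-.02,-.04,-.06):
    r=manip.move_linear(*knob(a,.096),vel=.02,until_force=10); o=manip.get_obs(); print(a,r,o["tool_pos"].round(4),o["contact_force"].round(1))
    if r or np.hypot(*o["contact_force"][:2])>14: break
print(o["width"],o["t"])
manip.move_gripper(.035); p=np.array(manip.get_obs()["tool_pos"]); manip.move_linear(p+[0,0,.10],vel=.12)
manip.move_ptp(np.array([.495,-.02,.22]),down(-np.pi/2)); snap("wrist","f1"); snap("scene","f2"); print(manip.get_obs()["t"])
u,v=proj("f1",(.53,0,.08)).astype(int); print(u,v)
a=cv2.resize(cv2.imread("pics/f2.png")[210:340,195:345],(450,390),interpolation=cv2.INTER_CUBIC); b=cv2.resize(cv2.imread("pics/f1.png")[v-65:v+65,u-58:u+58],(348,390),interpolation=cv2.INTER_CUBIC)
cv2.imwrite("pics/fin.png",np.hstack([a,b]))
```

```text
False
0.020107929120957754
0.07 False [ 0.4971 -0.0215  0.0961] [-1.3 -1.1  2.7]
0.04 False [ 0.4989 -0.0226  0.096 ] [-0.8 -2.5  4.2]
0.02 False [ 0.5    -0.0234  0.0961] [-1.5 -1.   3.5]
0 False [ 0.5012 -0.0241  0.0961] [-1.5 -1.5  4.8]
-0.02 False [ 0.5017 -0.0243  0.096 ] [-3.3  0.1  6.1]
-0.04 False [ 0.5019 -0.0244  0.0959] [-5.7  1.4  9.1]
-0.06 False [ 0.5022 -0.0245  0.0958] [-9.   1.5 10.4]
0.02051570077360034 36.0417
39.9
295 188
```

View pics/fin.png

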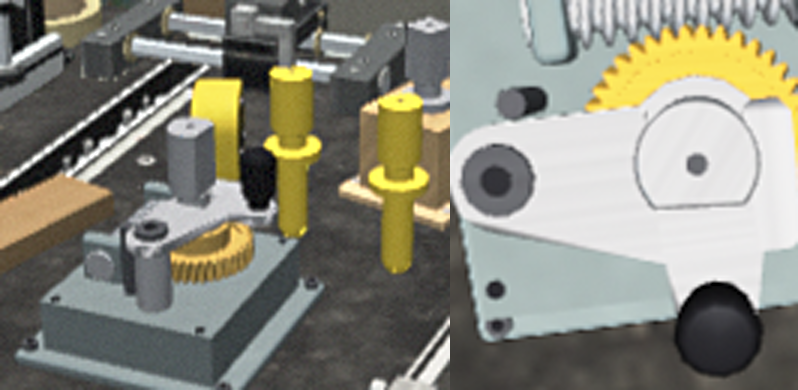

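The shaft is home with the keeper's notch round its neck. The knob stopped hard at its stop, with force rising to 9 N and no further travel. The square shaft is still in its stand.

```bash
python3 -c "
from station import manip
print(manip.hand_in())"
```

```text
the job is handed in; nothing more can be done
None
```

The flatted steel shaft is seated fully home in the worm wheel, the keeper is swung shut against its stop round the neck, the square shaft was left in its stand, and the job was handed in at about 40 s of the 67 s allowed (no verdict was returned).

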